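# Pop a coaster out and stop it on the chute

### The arm

A 6-joint arm with a two-finger parallel gripper is mounted at the origin on the work surface. World frame = base frame: x ahead of the robot, y to its left, z up, the work surface at z = 0. Lengths are in mm, angles in rad, forces in N, time in s.
With the tool pointing down it reaches from about 400 to 925 mm from the base axis. Payload 12.5 kg.
Tool frame: the origin (TCP) lies midway between the tips of the shut fingers; the grasp point (between the pads) lies 19 mm behind it; y points along the fingers, x is the direction in which the jaws open and shut, and the axes are right-handed (so a half turn about y gives the same grasp; the last joint's range is limited). The gripper opens to 95 mm and grips with 3 to 60 N. Pads are 20 mm wide; open, the fingers measure 119 mm over their backs; the gripper's body (75 mm by 180 mm) begins 59 mm behind the grasp point.
Start: joints at [-1.33, 0.491, 1.559, -0, 1.092, -0.106], TCP at [212.455, -587.804, 179.061] pointing down, gripper open.
Joint ranges: [-3.1, 3.1], [-0.84, 2.19], [0.05, 2.79], [-1.13, 4.28], [0.06, 2.93], [-2.69, 2.69]. Speed limits (rad/s): [2.22, 2.22, 2.79, 3.14, 3.14, 3.14].

### API

Orientations are given as [roll, pitch, yaw] about the fixed x, y, z axes, in that order (R = Rz(yaw) Ry(pitch) Rx(roll)).
In Python, from cell import env, vision, job gives the robot as it stands.
- The arm moves only by the shell command python3 -m crank 'ROWS' [OPENING]. ROWS is JSON, a list of rows, each a list of 6 numbers: the shift along the tool's x, y, z in mm, then the turn, a rotation vector about the tool's x, y, z in degrees. In form: [[x, y, z, rx, ry, rz], ...]. A call has 1 to 5 rows; each row is the pose to reach, as a shift and turn from the pose measured when the call began, along the tool's axes at that moment; what a row does not reach only later rows make up. A row lasts 1/10 s, in which the tool goes at most 50 mm and 8.59 degrees, less where a joint would pass 70% of its speed; a pose out of reach is approached as far as the arm can. A call with a gripper value outside its range is refused whole. OPENING is the opening, from 0 (shut) to 1 (fully open), set as the call begins (- or left out, the last holds). The fingers move at their own pace and stop on an object; the grip force is fixed at half the most. Time passes only in rows, so rows that repeat a pose let the fingers close. It gives the time, the measured TCP pose, the force and the opening at its end, in the units of the state.
- env.state(): the state, without advancing time (a new reading comes with each control period).
- vision.read_camera(name): name is "side" or "top" or "wrist"; returns (picture, depth): 420x560x3 uint8, blue, green, red; 420x560 float32, mm along the optical axis (not along the pixel's ray), 0 where there is no reading.
- vision.calibration(name): a dict with "vertical_fov" (degrees; the focal length in pixels is half the picture's height over the tangent of half this angle, whatever the lens; pixels are square), "cx", "cy" (the principal point, pixels), "dist" ([k1, k2, p1, p2, k3] as OpenCV has them; the pictures are not rectified), "pose" (4x4, takes a point from camera to world coordinates). Camera axes: x right, y down, z forward; pixel columns grow to the right and rows downward; lengths in mm; the calibration is good to about 2 mm. A picture is of the moment at which its call begins: read the wrist's pose just before it. calibration takes no time and is no camera call; for the wrist camera it gives the pose at the moment of the call.
- job.job_done(): hands the job in, once; it reports no verdict.
The state is a dict: "t": time; "joints": joint angles; "qvel": joint speeds; "tau": joint torques, N m; "eef_pos": TCP position; "tcp_rot": TCP orientation; "ft_force": force on the tool from outside, world axes, zero at the start; "moment": the same for the moment, N m; "opening": opening from 0.0 (shut) to 1.0 (fully open).
Only numpy, scipy, OpenCV 4.12 (cv2) and the standard library are available. Lean on these libraries where they do the work, as an engineer would, in place of code of your own. Each camera call takes 0.05 s, during which the arm holds its last target.

### The job

Press the coaster dispenser's spring paddle all the way down with one fingertip so that the slate coaster pops out of its recess, and with the other finger, standing in the chute, stop the coaster before it slides away off the low end. Do not grasp or lift the coaster, and leave everything else on the counter where it stands. Finish holding: one finger keeps the paddle fully down while the other keeps the coaster stopped, out of its recess and resting on the chute.

Things in the scene. Friction and masses are not known exactly. Their poses are not given: they have to be found in the camera images.
- dispenser: Coaster dispenser, white plastic with a steel chute, fixed to the counter, 200 mm (its x) by 170 mm (its y, from -55 to +115) by 93 mm high. Origin on the counter; z is up, x points horizontally down the chute, y points across the chute towards the paddle's side.
- chute: The dispenser's sloping deck. Origin on the chute floor's plane over the recess's middle: 46 mm to the dispenser's -x, 64 mm above the counter. x runs down the slope (0.35 rad below level), y across as the dispenser's, z square to the floor. In mm: recess x, y -44 to 44, 6 deep; smooth chute floor z = 0, x = 44 to 150, open at the end; side walls y = 44 to 52 each side, 12 high.
- paddle (a joint): Travel of the spring paddle, m: 0 up, 0.012 fully down (counts as down above 0.009), square to the chute floor; 2 N to start, 5 N to bottom; springs back. It raises a plate under the coaster by 3/4 as much. Once about 8 mm down the coaster clears the recess and slides off the low end in under half a second unless a finger already stands in the chute.
- press_pad (a point): Centre of the paddle's top, moving with it. The paddle is a grey plate beside the chute, 90 mm along the slope (chute x 45 to 135) by 50 mm across (chute y 58 to 108), its top parallel to the chute floor: 17 mm above its plane when up, 5 mm when down. So of two level fingertips side by side across the slope, one pressing the paddle, the other ends about 5 mm above the chute floor.
- catch_spot (a point): Point on the chute floor on its middle line at chute x = 95: a good place for the stopping finger, just above the floor (x 75 to 125 will do; the coaster's origin must not pass chute x = 112). Fingers 80 mm apart between centres (40 to 100 will do), side by side across the slope, straddle the side wall and press the paddle at the same time.
- coaster: Round dark slate coaster, 84 mm across, 14 mm thick, about 0.2 kg, loose, lying in the dispenser's recess. Origin at the centre of its underside, z along its axis.
- tumbler_a: Bystander: frosted tumbler, 70 mm across, 95 mm high, beside the chute on the side away from the paddle. Origin under its centre.
- tumbler_b: Bystander: a second frosted tumbler of the same size, nearer the high end of the dispenser. Origin under its centre.
- sauce_jar: Bystander: amber glass jar, 52 mm across, 85 mm high, on the paddle's side of the dispenser. Origin under its centre.
- dish: Bystander: small white bowl, 90 mm across, 22 mm high, to the robot's left. Origin under its centre.
- spoon: Bystander: spoon lying to the robot's left. Origin under its middle.
- caddy: Bystander: wooden box with one divider, 160 by 100 by 60 mm, to the robot's right. Origin under its centre.
- spare_coasters: Bystander: pile of spare slate coasters, 84 mm across, 42 mm high, to the robot's right; they stay. Origin under its centre.
Mind the look-alikes: they are no part of the job. What is shaped like the coaster but brown is not meant.

How it is judged (in metres and radians):
On the way:
1. a finger presses the paddle past 4 mm (value of joint paddle above 0.004 m and contact force between the fingers and paddle_c0 above 0.5 N), for 0.05 s.
At the end, for the whole second after the job is handed in: The paddle is more than 9 mm down with a finger pressing it (over 0.5 N), and the coaster rests (under 15 mm/s) on the chute against a finger (over 0.1 N), its origin 10 to 112 mm down the slope from the middle of the recess, lying flat on the chute (value of joint paddle above 0.009 m and contact force between the fingers and paddle_c0 above 0.5 N and contact force between the fingers and coaster above 0.1 N and x of coaster in the frame of chute between 0.01 and 0.112 m and z of coaster in the frame of chute between -0.006 and 0.012 m and angle between coaster's own z axis and vertical below 0.6 rad and linear speed of coaster below 0.015 m/s); the arm keeps its last pose, push and grip.
It fails at once if the coaster slid away: its origin passed 112 mm down the slope (x of coaster in the frame of chute above 0.112 m).
It fails at once if the coaster was lifted more than 20 mm off the chute floor or tipped over (z of coaster in the frame of chute above 0.02 m or angle between coaster's own z axis and vertical above 0.8 rad).
It fails at once if the coaster is out of the recess with the paddle not held down (x of coaster in the frame of chute above 0.01 m and value of joint paddle below 0.005 m).
It fails at once if a bystander was moved more than 30 mm or tipped over (distance of any of tumbler_a, tumbler_b, sauce_jar, dish, spoon, caddy, spare_coasters from where it was at the start of the episode above 0.03 m or angle between any of tumbler_a, tumbler_b, sauce_jar, dish, spoon, caddy, spare_coasters's own z axis and vertical above 0.5 rad).
It also fails if it takes over 29 s, if anything falls off the work surface, if the arm or the gripper's body presses on something with over 40 N, if the wrist force passes 120 N, or if a joint passes its speed limit or range.

## Working session

There is one attempt and no reset: what is moved stays moved. The work goes in short steps, Python scripts to look and compute and a shell command to move; the robot and the scene stay as the last step left them, time stands still between calls to the robot, and variables do not carry over. Pictures are saved under pics/ and viewed, and the job is handed in when it is done.

```bash
ls; mkdir -p pics; python3 - <<'E'
from cell import env, vision, job
import cv2,numpy as np
print(env.state())
for n in ["side","top","wrist"]:
    c=vision.calibration(n); p,d=vision.read_camera(n)
    cv2.imwrite(f"pics/{n}0.png",p); np.savez(f"pics/{n}0.npz",p=p,d=d,pose=c["pose"],c=np.array([c["vertical_fov"],c["cx"],c["cy"]]),dist=c["dist"])
    print(n,c)
E
```

```text
pics
{'t': 0.0, 'joints': array([-1.32960039e+00,  4.91580826e-01,  1.55949541e+00, -1.73028103e-05,
        1.09167192e+00, -1.05597307e-01]), 'qvel': array([ 0.00011251, -0.00051693, -0.00031838,  0.00116935,  0.00062191,
        0.00137124]), 'tau': array([ 1.65268430e-03, -6.12645721e+01, -2.58181679e+01,  6.92602526e-02,
        4.82395291e-02, -1.26359155e-04]), 'eef_pos': array([ 212.37366502, -587.49220866,  178.43273062]), 'tcp_rot': array([-1.57068980e+00,  1.15067688e-03, -1.22399504e+00]), 'ft_force': array([-0.2377065 ,  0.0606821 , -0.13787222]), 'moment': array([ 0.04014645, -0.03031607,  0.06882413]), 'opening': 1.0014837786395938}
side {'vertical_fov': 45.55791701101243, 'cx': 280.11696513626094, 'cy': 201.8461469097342, 'dist': array([-0.03327314,  0.        ,  0.        ,  0.        ,  0.        ]), 'pose': array([[-9.96796768e-01, -6.52734759e-02,  4.62123009e-02,
         3.92649040e+02],
       [-7.77167147e-02,  6.54180600e-01, -7.52334936e-01,
         1.22914842e+03],
       [ 1.88763256e-02, -7.53516501e-01, -6.57157947e-01,
         1.15325308e+03],
       
[... 426 characters left out ...]
0],
       [ 1.00187042e-02, -9.48191527e-02, -9.95444099e-01,
         1.21823597e+03],
       [ 0.00000000e+00,  0.00000000e+00,  0.00000000e+00,
         1.00000000e+00]])}
wrist {'vertical_fov': 66.05358218013501, 'cx': 282.2799770213681, 'cy': 206.17680098662925, 'dist': array([-0.01553491,  0.        ,  0.        ,  0.        ,  0.        ]), 'pose': array([[ 3.39653121e-01, -8.98932221e-01, -2.76688669e-01,
         2.91262927e+02],
       [-9.40550246e-01, -3.24312149e-01, -1.00929998e-01,
        -5.59861500e+02],
       [ 9.95730560e-04,  2.94520784e-01, -9.55644555e-01,
         3.84495397e+02],
       [ 0.00000000e+00,  0.00000000e+00,  0.00000000e+00,
         1.00000000e+00]])}
```

View pics/top0.png

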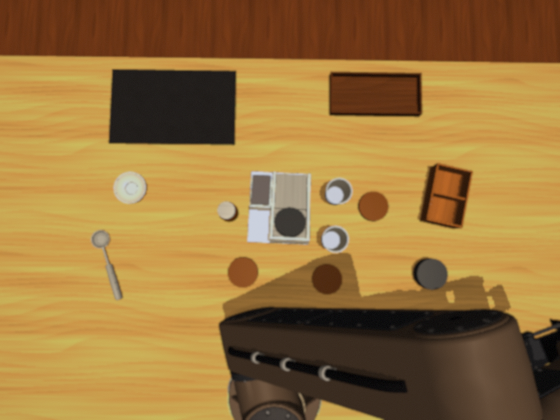

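View pics/side0.png

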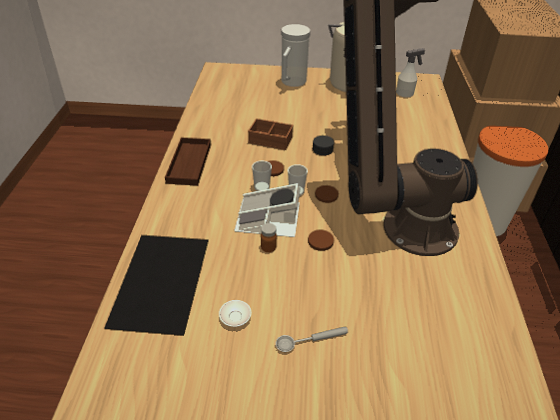

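View pics/wrist0.png

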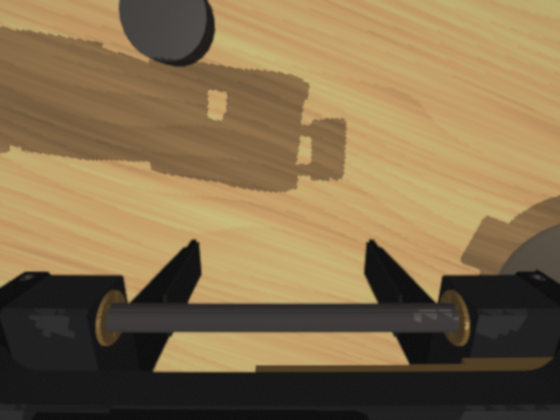

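The top view shows the dispenser at about px (280,207). The coaster is at (290,222) and the grey paddle at (261,190), so downslope is roughly world +x and the paddle is on the +y side. Next I'll measure.

```bash
cat > h.py <<'E'
import numpy as np,cv2
def load(n):
    z=np.load(f"pics/{n}.npz"); p,d,T=z["p"],z["d"],z["pose"]; fov,cx,cy=z["c"]
    f=210/np.tan(np.radians(fov)/2); K=np.array([[f,0,cx],[0,f,cy],[0,0,1]])
    uv=np.stack(np.meshgrid(np.arange(560),np.arange(420)),-1).reshape(-1,1,2).astype(float)
    n_=cv2.undistortPoints(uv,K,z["dist"]).reshape(420,560,2)
    P=np.dstack([n_,np.ones((420,560))])*d[...,None]
    W=P@T[:3,:3].T+T[:3,3]
    return p,d,W,K,z["dist"],T
E
python3 - <<'E'
from h import *
p,d,W,K,D,T=load("top0")
cr=p[160:260,210:400]; cv2.imwrite("pics/c.png",cv2.resize(cr,None,fx=4,fy=4,interpolation=cv2.INTER_CUBIC))
np.set_printoptions(precision=0,suppress=True,linewidth=200)
for v in range(166,250,4):
    print(v,[tuple(W[v,u].round().astype(int)) for u in (255,262,272,283,292,302)])
E
```

```text
166 [(np.int64(629), np.int64(62), np.int64(-1)), (np.int64(629), np.int64(42), np.int64(-2)), (np.int64(628), np.int64(14), np.int64(2)), (np.int64(629), np.int64(-18), np.int64(1)), (np.int64(630), np.int64(-43), np.int64(-3)), (np.int64(630), np.int64(-72), np.int64(-3))]
170 [(np.int64(617), np.int64(62), np.int64(-2)), (np.int64(617), np.int64(42), np.int64(0)), (np.int64(618), np.int64(14), np.int64(-3)), (np.int64(617), np.int64(-18), np.int64(1)), (np.int64(617), np.int64(-43), np.int64(3)), (np.int64(618), np.int64(-72), np.int64(2))]
174 [(np.int64(604), np.int64(62), np.int64(4)), (np.int64(605), np.int64(42), np.int64(4)), (np.int64(605), np.int64(13), np.int64(5)), (np.int64(605), np.int64(-18), np.int64(7)), (np.int64(606), np.int64(-43), np.int64(2)), (np.int64(605), np.int64(-71), np.int64(7))]
178 [(np.int64(588), np.int64(60), np.int64(33)), (np.int64(588), np.int64(40), np.int64(37)), (np.int64(594), np.int64(13), np.int64(4)), (np.int64(592), np.int64(-18), np.int64(15)), (np.int64(592), np.int64(-43), np.int64(14)), (np.int64(592), np.int64(-71), np.int64(16))]
1
[... 4004 characters left out ...]
nt64(89)), (np.int64(422), np.int64(-18), np.int64(92)), (np.int64(422), np.int64(-41), np.int64(91)), (np.int64(422), np.int64(-67), np.int64(93))]
242 [(np.int64(412), np.int64(59), np.int64(5)), (np.int64(413), np.int64(39), np.int64(8)), (np.int64(412), np.int64(11), np.int64(71)), (np.int64(412), np.int64(-18), np.int64(72)), (np.int64(412), np.int64(-42), np.int64(76)), (np.int64(412), np.int64(-68), np.int64(80))]
246 [(np.int64(401), np.int64(59), np.int64(1)), (np.int64(402), np.int64(39), np.int64(-1)), (np.int64(402), np.int64(11), np.int64(4)), (np.int64(402), np.int64(-19), np.int64(-2)), (np.int64(402), np.int64(-45), np.int64(-1)), (np.int64(403), np.int64(-73), np.int64(-4))]
```

View pics/c.png

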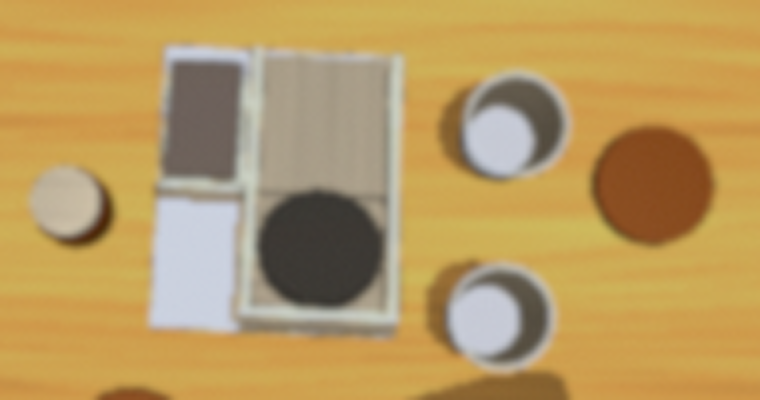

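```bash
python3 - <<'E'
from h import *
p,d,W,K,D,T=load("top0")
hsv=cv2.cvtColor(p,cv2.COLOR_BGR2HSV)
for u,v in [(261,190),(290,222),(292,190),(258,225)]: print(p[v,u],hsv[v,u])
def ray(uv):
    n=cv2.undistortPoints(np.array(uv,float).reshape(-1,1,2),K,D).reshape(-1,2)
    return np.c_[n,np.ones(len(n))]@T[:3,:3].T, T[:3,3]
def plane(uv,n,c):
    r,o=ray(uv); n=np.array(n,float); return o+r*(((c-n@o))/(r@n))[:,None]
win=np.zeros((420,560),bool)
# coaster
def cc(m,seed):
    k,l=cv2.connectedComponents(m.astype(np.uint8)); return l==l[seed[1],seed[0]]
win[165:248,245:318]=1
co=cc((hsv[...,2]<90)&win,(290,222)); pa=cc((hsv[...,2]<130)&win&(np.arange(560)[None]<273),(261,190))
for nm,m in (("co",co),("pa",pa)):
    P=W[m]; 
    A=np.c_[P[:,:2],np.ones(len(P))]; s=np.linalg.lstsq(A,P[:,2],rcond=None)[0]
    nn=np.array([-s[0],-s[1],1]); 
    vs,us=np.nonzero(m)
    Q=plane(np.c_[us,vs],nn,s[2])
    print(nm,m.sum(),"slope",np.hypot(s[0],s[1]),np.arctan(np.hypot(s[0],s[1])),"yaw",np.degrees(np.arctan2(-s[1],-s[0])),"mean",Q.mean(0))
    cn,_=cv2.findContours(m.astype(np.uint8),0,1); 
    q=plane(cn[0].reshape(-1,2),nn,s[2]); r=cv2.minAreaRect(q[:,:2].astype(np.float32)); print(r)
    print(cv2.minAreaRect(cn[0]))
E
```

```text
[ 91  97 109] [ 10  42 109]
[53 58 61] [19 33 61]
[133 153 164] [ 19  48 164]
[222 209 203] [111  22 222]
co 687 slope 1.3385986236507534 0.9291859417566263 yaw -16.787853009218004 mean [465.37088472 -35.09709148  75.72072645]
((467.2152099609375, -35.1528205871582), (78.04689025878906, 81.24213409423828), 85.48873901367188)
((289.5, 222.0), (28.0, 29.0), 90.0)
pa 482 slope 3.17300152804808 1.2654908581307815 yaw 38.33721474416533 mean [554.78731682  44.56521575  53.0635268 ]
((565.941162109375, 45.01250076293945), (151.36566162109375, 53.444496154785156), 6.499232769012451)
((260.26763916015625, 189.5205841064453), (17.180015563964844, 28.301008224487305), 4.39870548248291)
```

```bash
cat >> h.py <<'E'
def raysf(uv,K,D,T):
    n=cv2.undistortPoints(np.array(uv,float).reshape(-1,1,2),K,D).reshape(-1,2)
    return np.c_[n,np.ones(len(n))]@T[:3,:3].T, T[:3,3]
def atz(uv,z,K,D,T):
    r,o=raysf(uv,K,D,T); return o+r*((z-o[2])/r[:,2])[:,None]
E
python3 - <<'E'
from h import *
p,d,W,K,D,T=load("top0")
hsv=cv2.cvtColor(p,cv2.COLOR_BGR2HSV)
win=np.zeros((420,560),bool)
def cc(m,seed):
    k,l=cv2.connectedComponents(m.astype(np.uint8)); return l==l[seed[1],seed[0]]
win[165:248,245:318]=1
co=cc((hsv[...,2]<100)&win,(290,222)); pa=cc((hsv[...,2]<150)&win&(np.arange(560)[None]<271)&(np.arange(420)[:,None]<205),(261,190))
c={}
for nm,m,z in (("co",co,71.5),("pa",pa,49.1)):
    vs,us=np.nonzero(m); ctr=np.array([[us.mean(),vs.mean()]])
    c[nm]=atz(ctr,z,K,D,T)[0]; print(nm,ctr,m.sum(),us.min(),us.max(),vs.min(),vs.max(),c[nm])
v=c["pa"]-c["co"]; a=np.arctan2(v[1],v[0])-np.arctan2(83,87.7); print("yaw",np.degrees(a),np.hypot(*v[:2]),np.hypot(83,87.7))
R=np.array([[np.cos(a),-np.sin(a)],[np.sin(a),np.cos(a)]])
print(c["co"][:2]-R@[-43.3,0],c["pa"][:2]-R@[44.4,83])
# edges: right outer wall edge pixel; dispenser outline vs wood: saturation
m=(hsv[...,1]<110)&win
for v in range(172,246,4):
    us=np.nonzero(m[v])[0]; print(v,us.min() if len(us) else 0,us.max() if len(us) else 0)
E
```

```text
co [[289.625      221.84410112]] 712 275 305 208 236 [465.23644607 -35.37787646  71.5       ]
pa [[260.32833021 189.51219512]] 533 250 270 175 204 [553.99280566  44.17949204  49.1       ]
yaw -1.551156407542037 119.19339851625162 120.74887163033864
[508.52057898 -36.54998492] [507.36230904 -37.58820809]
172 250 288
176 250 311
180 250 310
184 250 310
188 250 310
192 250 310
196 250 310
200 250 310
204 249 310
208 249 310
212 248 310
216 248 310
220 248 310
224 247 309
228 247 310
232 247 309
236 247 309
240 247 309
244 301 307
```

```bash
cat >> h.py <<'E'
from scipy.spatial.transform import Rotation as Ro
YAW=np.radians(-1.8); O=np.array([508.,-37.,0.]); S=.35
def frame():
    Rd=Ro.from_euler('z',YAW); Rc=Rd*Ro.from_euler('y',S)
    oc=O+Rd.apply([-46,0,64]); return Rc,oc
def plan(x,y,z):
    """relative shift/turn to put TCP at chute (x,y,z), fingers square to floor"""
    from cell import env
    s=env.state(); R=Ro.from_euler('xyz',s["tcp_rot"]); Rc,oc=frame()
    M=Rc.as_matrix(); Rt=Ro.from_matrix(np.c_[-M[:,1],-M[:,2],M[:,0]])
    t=oc+Rc.apply([x,y,z]); sh=R.inv().apply(t-s["eef_pos"]); tu=(R.inv()*Rt).as_rotvec(degrees=True)
    print("t",s["t"],"target",t.round(1),"rows",sh.round(1),tu.round(2),"chute now",Rc.inv().apply(s["eef_pos"]-oc).round(1),"F",s["ft_force"].round(2))
E
python3 -c "
from h import *
plan(97,41,160)"
```

```text
t 0.15 target [609.2   0.8 181. ] rows [-418.5   -2.1  573.2] [-19.81  21.46   3.75] chute now [-257.3 -559.6   28. ] F [0.04 0.03 0.13]
```

```bash
python3 -m crank '[[-30,-30,41,-2,2,0],[-60,-50,82,-4,4,0.5],[-90,-50,123,-6,6,1],[-120,-50,164,-8,8,1.5],[-150,-50,205,-10,10,2]]' 0.716; python3 -c "
from h import *
plan(97,41,160)"
```

```text
t: 0.65
eef_pos: [346.5, -387.6, 229.1]
tcp_rot: [-1.749, 0.019, -1.403]
ft_force: [1.1, -0.5, 0.2]
opening: 0.718
t 0.65 target [609.2   0.8 181. ] rows [-338.    -3.7  328.5] [-9.71 11.34  1.93] chute now [-154.6 -355.5  119.3] F [ 1.11 -0.48  0.21]
```

```bash
python3 -m crank '[[-34,-1,33,-1,2,0],[-68,-3,66,-3,4,0.5],[-102,-4,99,-5,6,1],[-136,-4,132,-7,8,1.5],[-170,-4,164,-9,10,2]]'; python3 -c "
from h import *
plan(97,41,160)"
```

```text
t: 1.15
eef_pos: [478.6, -190.5, 207.0]
tcp_rot: [-1.91, 0.008, -1.581]
ft_force: [0.1, -1.4, 1.0]
opening: 0.718
t 1.15 target [609.2   0.8 181. ] rows [-192.5  -16.9  130.4] [-0.59  1.29 -0.02] chute now [ -28.9 -154.3  141.7] F [ 0.08 -1.37  1.02]
```

```bash
python3 -m crank '[[-38,-3,26,0,0,0],[-77,-7,52,0,0.5,0],[-115,-10,78,-0.5,1,0],[-154,-14,104,-0.6,1.3,0],[-192,-17,130,-0.6,1.3,0]]';python3 -m crank '[[-10,0,5,0,0,0],[-10,0,5,0,0,0]]'; python3 - <<'E'
from h import *
from cell import vision
plan(97,41,160)
n="wrist"; c=vision.calibration(n); p,d=vision.read_camera(n)
cv2.imwrite(f"pics/{n}1.png",p); np.savez(f"pics/{n}1.npz",p=p,d=d,pose=c["pose"],c=np.array([c["vertical_fov"],c["cx"],c["cy"]]),dist=c["dist"])
E
```

```text
t: 1.65
eef_pos: [609.7, 2.2, 180.9]
tcp_rot: [-1.921, 0.0, -1.602]
ft_force: [1.1, -1.2, -0.4]
opening: 0.716
t: 1.85
eef_pos: [614.8, 13.6, 178.1]
tcp_rot: [-1.923, 0.0, -1.6]
ft_force: [-0.3, -0.4, -0.7]
opening: 0.715
t 1.85 target [609.2   0.8 181. ] rows [13.  -1.  -5.9] [0.12 0.13 0.03] chute now [102.9  54.  159. ] F [-0.34 -0.37 -0.71]
```

View pics/wrist1.png

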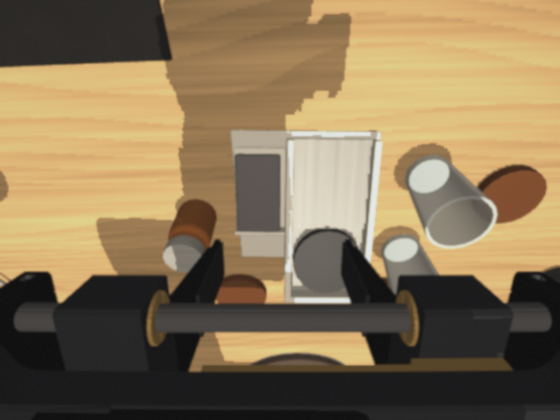

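The wrist view shows the paddle as a dark rectangle, px (236,153) to (284,232). The chute floor spans columns about 293–372 with its low end at row ~135, and the coaster is at (325,260). Now I'll refine the frame with it.

```bash
python3 - <<'E'
from h import *
p,d,W,K,D,T=load("wrist1")
cr=p[120:310,220:400]; cv2.imwrite("pics/c2.png",cv2.resize(cr,None,fx=3,fy=3,interpolation=cv2.INTER_CUBIC))
g=cv2.cvtColor(p,cv2.COLOR_BGR2GRAY).astype(float)
Rc,oc=frame()
def toch(uv,z):
    r,o=raysf(uv,K,D,T); r=Rc.inv().apply(r); o=Rc.inv().apply(o-oc); return o+r*((z-o[2])/r[:,2])[:,None]
m=(g<95); m[:, :230]=0; m[:,286:]=0; m[:145]=0; m[240:]=0
k,l,st,ce=cv2.connectedComponentsWithStats(m.astype(np.uint8)); i=l[190,260]; print(st[i],ce[i])
cn,_=cv2.findContours((l==i).astype(np.uint8),0,1); r=cv2.minAreaRect(cn[0]); b=cv2.boxPoints(r); print(b)
print("paddle corners chute",toch(b,17).round(1)); print("ctr",toch([ce[i]],17).round(1))
# subpixel gradient crossing for paddle sides
for v in (170,190,210,222):
    row=g[v]; gr=np.gradient(row)
    print(v,"row",[int(x) for x in row[228:300:2]])
P=Rc.inv().apply(W.reshape(-1,3)-oc).reshape(W.shape)
for u,v in [(260,170),(260,190),(260,215),(330,150),(330,180),(330,210),(310,180),(360,180),(325,262),(320,255)]: print((u,v),P[v,u].round(1), np.median(P[v-3:v+4,u-3:u+4,2]).round(1))
# coaster
m=(g<110); m[:225]=0; m[295:]=0; m[:,:292]=0; m[:,:]=m; 
E
```

```text
[ 235  155   45   76 3223] [257.2786224  192.09618368]
[[234.99997 154.99997]
 [278.99997 154.99997]
 [278.99997 229.99997]
 [234.99997 229.99997]]
paddle corners chute [[136.8 103.7  17. ]
 [136.8  56.4  17. ]
 [ 50.5  56.6  17. ]
 [ 50.5 107.3  17. ]]
ctr [[95.6 80.7 17. ]]
170 row [117, 118, 119, 115, 87, 87, 88, 88, 89, 88, 88, 88, 88, 88, 88, 88, 89, 88, 88, 89, 90, 90, 89, 89, 89, 86, 135, 184, 173, 152, 189, 225, 217, 200, 209, 212]
190 row [128, 128, 128, 124, 92, 87, 87, 88, 87, 88, 87, 87, 87, 87, 87, 87, 87, 88, 87, 87, 88, 88, 88, 89, 88, 85, 135, 182, 166, 159, 183, 209, 217, 207, 214, 216]
210 row [131, 131, 132, 129, 104, 84, 87, 86, 87, 86, 86, 87, 86, 86, 86, 87, 86, 87, 86, 87, 87, 86, 87, 87, 86, 87, 142, 180, 158, 161, 186, 204, 207, 215, 218, 220]
222 row [128, 128, 127, 127, 106, 82, 85, 86, 85, 86, 85, 85, 86, 86, 85, 85, 86, 86, 86, 86, 86, 87, 86, 86, 86, 87, 142, 181, 157, 164, 184, 202, 204, 216, 220, 222]
(260, 170) [120.8  77.1  18.4] 18.3
(260, 190) [98.3 77.5 17.8] 18.4
(260, 215) [69.6 78.  19.5] 18.7
(330, 150) [ 1.401e+02 -7.000e-01  1.000e-01] 1.2
(330, 180) [105.9  -2.1   0.9] 1.1
(330, 210) [69.5 -3.8  0.8] 1.3
(310, 180) [106.2  21.1   2.5] 1.2
(360, 180) [106.  -36.6   1.4] 1.3
(325, 262) [5.6 0.6 9.1] 9.2
(320, 255) [15.5  7.2 10.3] 9.4
```

View pics/c2.png

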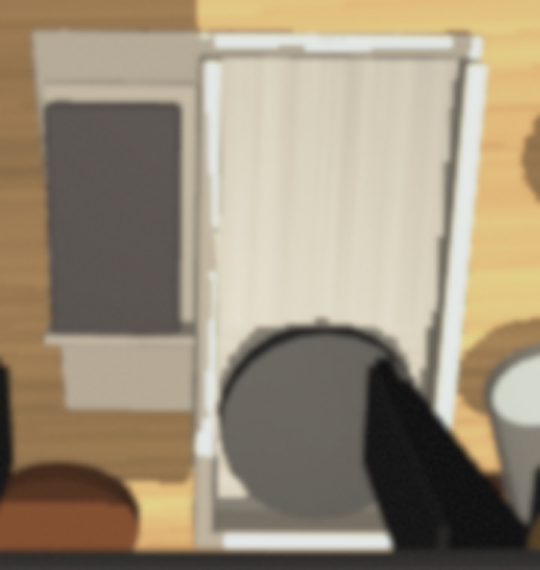

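```bash
sed -i 's/O=np.array(\[508.,-37.,0.\])/O=np.array([510.,-38.7,1.])/' h.py; python3 -c "
from h import *
plan(97,41,30)"
```

```text
t 1.9 target [5.667e+02 5.000e-01 5.990e+01] rows [ 13.1 127.7  -3.5] [0.1  0.05 0.02] chute now [100.8  54.1 157.7] F [ 0.16 -0.45  0.12]
```

```bash
python3 -m crank '[[13,10,-3.5,0,0,0],[13,40,-3.5,0,0,0],[13,70,-3.5,0,0,0],[13,98,-3.5,0,0,0],[13,98,-3.5,0,0,0]]';python3 - <<'E'
from h import *
from cell import vision
plan(97,41,30)
for n in ("wrist","side","top"):
  c=vision.calibration(n); p,d=vision.read_camera(n)
  cv2.imwrite(f"pics/{n}2.png",p); np.savez(f"pics/{n}2.npz",p=p,d=d,pose=c["pose"],c=np.array([c["vertical_fov"],c["cx"],c["cy"]]),dist=c["dist"])
  if n=="side": cv2.imwrite("pics/s2.png",cv2.resize(p[140:260,210:330],None,fx=5,fy=5,interpolation=cv2.INTER_CUBIC))
E
```

```text
t: 2.4
eef_pos: [574.1, -1.2, 86.0]
tcp_rot: [-1.928, 0.0, -1.603]
ft_force: [0.7, -0.7, 0.2]
opening: 0.714
t 2.4 target [5.667e+02 5.000e-01 5.990e+01] rows [-1.5 27.   2.1] [ 0.41 -0.05 -0.02] chute now [95.1 39.5 57. ] F [ 0.73 -0.75  0.24]
```

View pics/wrist2.png

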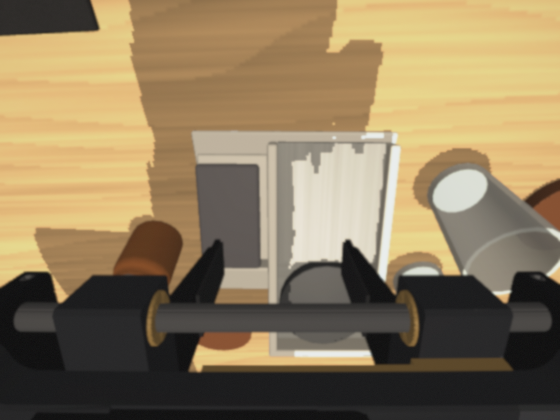

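View pics/s2.png

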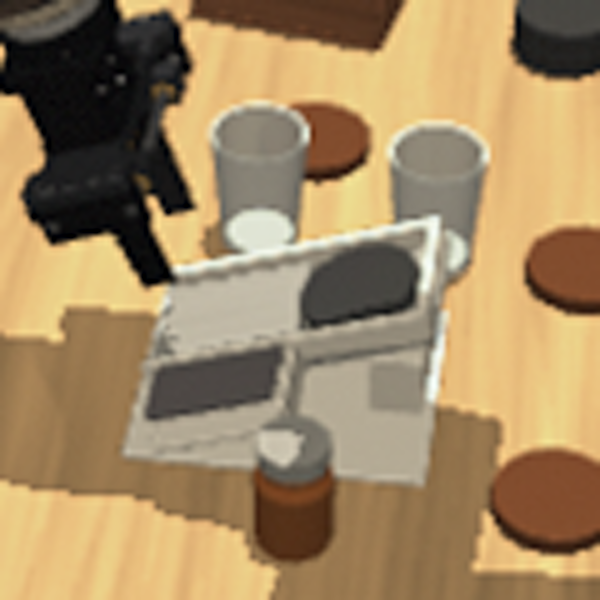

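```bash
python3 - <<'E'
from h import *
p,d,W,K,D,T=load("side2"); Rc,oc=frame()
def pr(c):
    w=oc+Rc.apply(c); q=np.linalg.inv(T)@[*w,1]; uv=cv2.projectPoints(q[:3].reshape(1,3),np.zeros(3),np.zeros(3),K,D)[0].ravel(); return ((uv-[210,140])*5).round()
for c in [(95,79.5,57),(95,-.5,57),(95,39.5,57),(135,58,17),(45,58,17),(45,108,17),(135,108,17),(0,0,8),(150,-44,0),(150,52,12)]: print(c,pr(c))
g=W[140:260,210:330]
E
```

```text
(95, 79.5, 57) [180. 330.]
(95, -0.5, 57) [199. 251.]
(95, 39.5, 57) [190. 290.]
(135, 58, 17) [151. 364.]
(45, 58, 17) [278. 340.]
(45, 108, 17) [268. 392.]
(135, 108, 17) [138. 415.]
(0, 0, 8) [357. 281.]
(150, -44, 0) [165. 288.]
(150, 52, 12) [135. 367.]
```

```bash
python3 - <<'E'
from h import *
Rc,oc=frame()
for n in ("side2","top2"):
    p,d,W,K,D,T=load(n)
    C=Rc.inv().apply(W.reshape(-1,3)-oc).reshape(W.shape); g=p.max(2)
    m=(g<70)&(d>0)&(C[...,2]>25)&(C[...,2]<200)&(abs(C[...,0]-95)<40)&(C[...,1]>-30)&(C[...,1]<115)
    vs,us=np.nonzero(m); q=C[m]; o=np.argsort(q[:,2])[:14]
    print(n,m.sum()); print(np.c_[us,vs,q.round(0)][o])
    if n=="side2":
        w=oc+Rc.apply([(95,79.5,z) for z in (57,70,80,90)])
        q=(np.c_[w,np.ones(4)]@np.linalg.inv(T).T)[:,:3]; print(((cv2.projectPoints(q,np.zeros(3),np.zeros(3),K,D)[0].reshape(-1,2)-[210,140])*5).round())
E
```

```text
side2 260
[[240. 196. 102.  72.  96.]
 [243. 182. 103.   1.  97.]
 [243. 181. 104.  -2.  98.]
 [244. 182.  99.   4.  98.]
 [241. 196.  96.  77.  99.]
 [239. 196. 103.  75.  99.]
 [246. 181.  91.   3. 100.]
 [242. 195.  92.  75. 100.]
 [240. 195. 100.  73. 100.]
 [244. 181.  98.   3. 101.]
 [245. 181.  94.   4. 101.]
 [243. 195.  88.  78. 101.]
 [247. 181.  86.   7. 101.]
 [241. 195.  95.  77. 102.]]Traceback (most recent call last):
  File "<stdin>", line 11, in <module>
cv2.error: OpenCV(4.12.0) /io/opencv/modules/calib3d/src/calibration_base.cpp:1490: error: (-215:Assertion failed) npoints >= 0 && (depth == CV_32F || depth == CV_64F) in function 'projectPoints'
```

```bash
python3 - <<'E'
from h import *
Rc,oc=frame(); plan(97,41,30)
p,d,W,K,D,T=load("side2")
for y in (80,0):
  for z in (57,75,85,95):
    w=oc+Rc.apply([95,y,z]); q=(np.linalg.inv(T)@[*w,1])[:3].reshape(1,1,3); print(y,z,((cv2.projectPoints(q,np.zeros(3),np.zeros(3),K,D)[0].ravel()-[210,140])*5).round())
p2=cv2.imread("pics/top2.png"); cv2.imwrite("pics/t2.png",cv2.resize(p2[150:260,220:340],None,fx=5,fy=5,interpolation=cv2.INTER_CUBIC))
E
```

```text
t 2.55 target [5.667e+02 5.000e-01 5.990e+01] rows [-0.9 31.5 -0.4] [-0.02 -0.01  0.01] chute now [97.4 40.1 61.5] F [-0.31 -0.8   0.32]
80 57 [180. 331.]
80 75 [169. 310.]
80 85 [164. 299.]
80 95 [158. 287.]
0 57 [199. 252.]
0 75 [189. 231.]
0 85 [184. 220.]
0 95 [178. 208.]
```

View pics/t2.png

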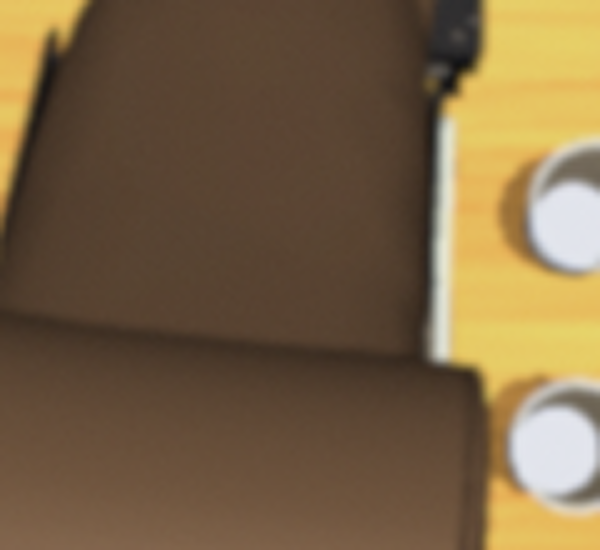

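Both fingertips are visible in the side view. They look about 30 mm further back than the TCP, so I'll descend carefully and recheck.

```bash
python3 -m crank '[[-1,10,0,0,0,0],[-1,20,0,0,0,0],[-1,30,0,0,0,0],[-1,30,0,0,0,0],[-1,30,0,0,0,0]]';cat > look.py <<'E'
import sys
from h import *
from cell import vision
k=sys.argv[1]; plan(97,41,30)
for n in ("wrist","side"):
  c=vision.calibration(n); p,d=vision.read_camera(n)
  cv2.imwrite(f"pics/{n}{k}.png",p); np.savez(f"pics/{n}{k}.npz",p=p,d=d,pose=c["pose"],c=np.array([c["vertical_fov"],c["cx"],c["cy"]]),dist=c["dist"])
  if n=="side": cv2.imwrite(f"pics/s{k}.png",cv2.resize(p[140:260,210:330],None,fx=5,fy=5,interpolation=cv2.INTER_CUBIC))
E
python3 look.py 3
```

```text
t: 3.05
eef_pos: [567.5, 0.7, 61.0]
tcp_rot: [-1.921, -0.0, -1.602]
ft_force: [-0.2, 0.1, -0.8]
opening: 0.715
t 3.05 target [5.667e+02 5.000e-01 5.990e+01] rows [ 0.2  1.3 -0.4] [ 0.01 -0.    0.01] chute now [97.4 41.2 31.3] F [-0.21  0.1  -0.78]
```

View pics/s3.png

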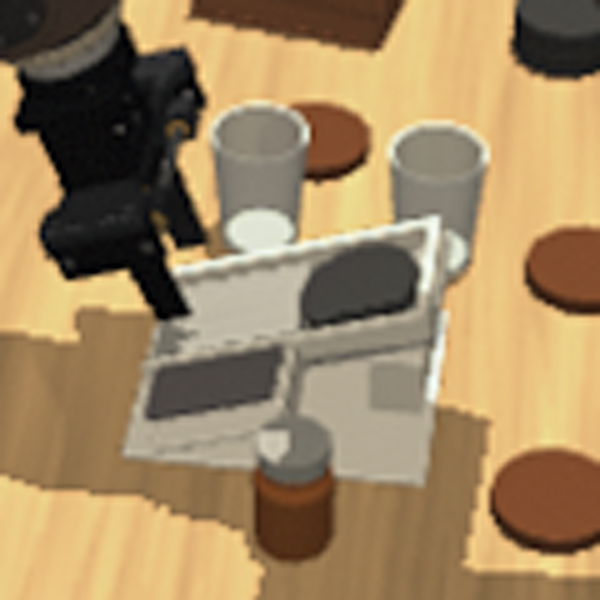

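View pics/wrist3.png

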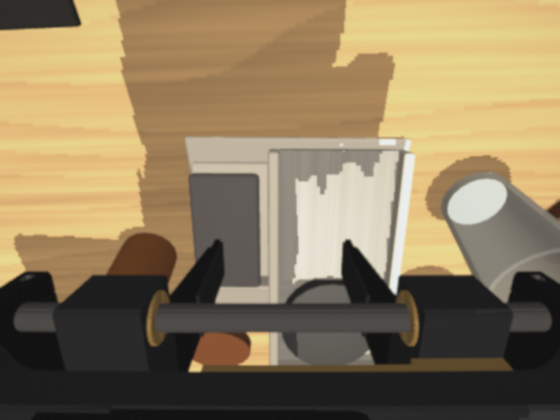

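```bash
python3 - <<'E'
from h import *
Rc,oc=frame()
p,d,W,K,D,T=load("wrist3")
for y in (81,1):
  for x in (87,97,107):
   for z in (31,65):
    w=oc+Rc.apply([x,y,z]); q=(np.linalg.inv(T)@[*w,1])[:3].reshape(1,1,3); print(x,y,z,cv2.projectPoints(q,np.zeros(3),np.zeros(3),K,D)[0].ravel().round())
C=Rc.inv().apply(W.reshape(-1,3)-oc).reshape(W.shape)
for u,v in [(218,246),(217,250),(214,258),(347,246),(349,252),(353,260)]: print((u,v),C[v,u].round(1),d[v,u])
E
```

```text
87 81 31 [224. 248.]
87 81 65 [214. 272.]
97 81 31 [223. 235.]
97 81 65 [213. 257.]
107 81 31 [222. 221.]
107 81 65 [212. 241.]
87 1 31 [339. 248.]
87 1 65 [348. 272.]
97 1 31 [340. 235.]
97 1 65 [349. 257.]
107 1 31 [340. 221.]
107 1 65 [351. 241.]
(218, 246) [107.9  75.9  73.8] 177.71721
(217, 250) [107.8  75.5  78.7] 173.11023
(214, 258) [107.8  75.2  88.3] 163.89996
(347, 246) [107.7   4.7  73.5] 178.15411
(349, 252) [108.    5.3  81.9] 170.0984
(353, 260) [107.5   5.   90.3] 162.18394
```

```bash
python3 - <<'E'
from h import *
Rc,oc=frame()
p,d,W,K,D,T=load("wrist3"); C=Rc.inv().apply(W.reshape(-1,3)-oc).reshape(W.shape)
for u,v in [(20,320),(5,320),(45,300),(535,320),(555,325),(500,300),(460,340)]: print((u,v),C[v,u].round(1),W[v,u].round(1))
p,d,W,K,D,T=load("top0")
for n,u,v in [("ta",338,190),("tb",334,238),("jar",228,211)]:
    print(n,atz([(u,v)],90 if n[0]=='t' else 85,K,D,T).round(1), W[v-12:v+13,u-14:u+15].reshape(-1,3)[W[v-12:v+13,u-14:u+15].reshape(-1,3)[:,2]>70].mean(0).round(1))
E
```

```text
(20, 320) [125.6 112.6 162.6] [641.2  69.9 174.7]
(5, 320) [126.7 115.3 164.2] [642.9  72.4 175.8]
(45, 300) [124.1 114.4 150.7] [635.8  71.8 164. ]
(535, 320) [125.2 -29.  162.5] [636.3 -71.7 174.7]
(555, 325) [125.3 -32.7 164.9] [637.1 -75.5 176.9]
(500, 300) [132.9 -16.4 164.5] [644.7 -59.3 173.9]
(460, 340) [124.4  -4.7 169.3] [638.7 -47.4 181.3]
ta [[ 549.  -161.4   90. ]] [ 550.6 -163.5  105. ]
tb [[ 423.  -150.5   90. ]] [ 425.  -154.8  107.6]
jar [[491.3 126.7  85. ]] [491.9 131.6  97.9]
```

```bash
python3 -m crank '[[0,10,0,0,0,0],[0,20,0,0,0,0],[0,30,0,0,0,0],[0,38,0,0,0,0],[0,38,0,0,0,0]]'; python3 look.py 4
```

```text
t: 3.65
eef_pos: [553.8, 1.1, 24.4]
tcp_rot: [-1.922, -0.0, -1.602]
ft_force: [0.1, 0.2, 0.3]
opening: 0.717
t 3.65 target [5.667e+02 5.000e-01 5.990e+01] rows [  0.2 -37.8  -0.1] [ 0.09 -0.    0.01] chute now [97.1 41.2 -7.8] F [0.07 0.19 0.31]
```

View pics/s4.png

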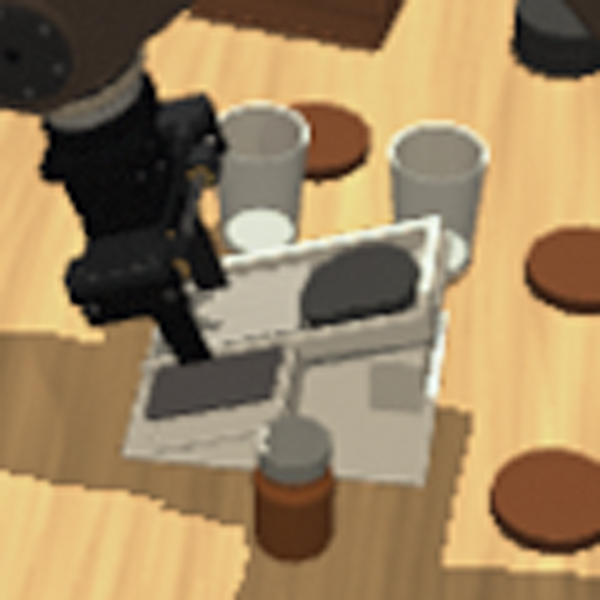

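View pics/wrist4.png

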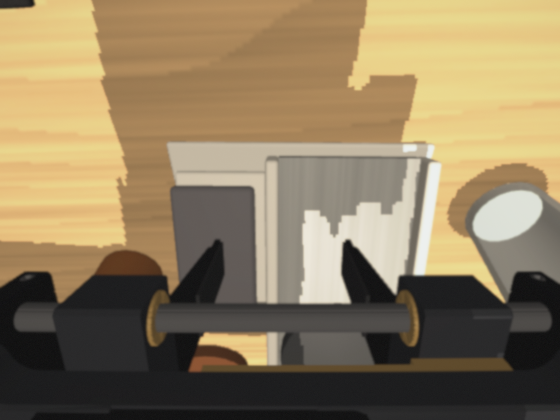

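Both fingers are over their targets with no contact yet. Now stepping down with force readings.

```bash
for i in 1; do python3 -m crank '[[0,2,0,0,0,0],[0,4,0,0,0,0],[0,6,0,0,0,0],[0,8,0,0,0,0],[0,8,0,0,0,0]]'; done; python3 -m crank '[[0,2,0,0,0,0],[0,3,0,0,0,0],[0,3,0,0,0,0]]'; python3 -m crank '[[0,2,0,0,0,0],[0,3,0,0,0,0],[0,3,0,0,0,0]]'; python3 -c "
from h import *
plan(97,41,-20)"
```

```text
t: 4.25
eef_pos: [551.9, 1.1, 17.8]
tcp_rot: [-1.921, -0.0, -1.602]
ft_force: [0.2, -0.5, -0.1]
opening: 0.714
t: 4.55
eef_pos: [550.8, 1.2, 14.8]
tcp_rot: [-1.921, -0.0, -1.602]
ft_force: [-0.6, -0.5, -0.2]
opening: 0.718
t: 4.85
eef_pos: [549.9, 1.2, 12.1]
tcp_rot: [-1.92, -0.0, -1.602]
ft_force: [2.0, -0.2, 3.5]
opening: 0.713
t 4.85 target [549.5   1.1  13. ] rows [ 0.2 -0.7 -0.6] [-0.02 -0.01  0.01] chute now [ 97.6  41.2 -20.7] F [ 2.01 -0.18  3.47]
```

```bash
python3 -m crank '[[0,1,0,0,0,0],[0,2,0,0,0,0],[0,2,0,0,0,0]]'; python3 look.py 5
```

```text
t: 5.15
eef_pos: [549.3, 1.2, 10.2]
tcp_rot: [-1.92, -0.0, -1.602]
ft_force: [0.9, -0.4, 2.7]
opening: 0.72
t 5.15 target [5.667e+02 5.000e-01 5.990e+01] rows [  0.2 -52.7  -0.7] [-0.03 -0.02  0.01] chute now [ 97.7  41.1 -22.7] F [ 0.88 -0.4   2.71]
```

View pics/s5.png

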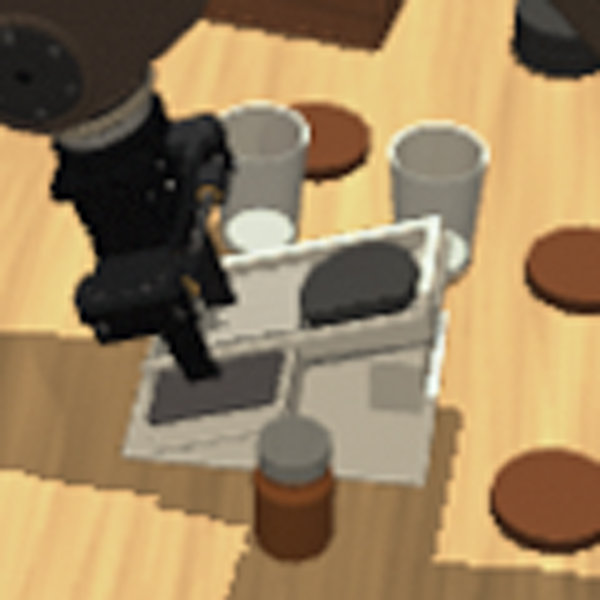

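View pics/wrist5.png

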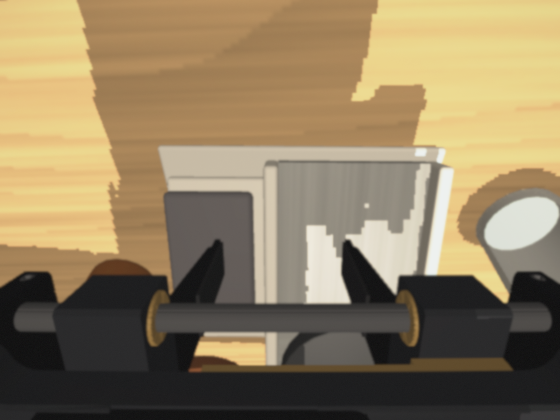

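The paddle is now partly pressed (about 2.8 N), with the catch finger standing in the chute. I'll keep pressing.

```bash
python3 -m crank '[[0,2,0,0,0,0],[0,4,0,0,0,0],[0,6,0,0,0,0],[0,6,0,0,0,0]]';  python3 -m crank '[[0,1,0,0,0,0],[0,2,0,0,0,0],[0,2,0,0,0,0],[0,2,0,0,0,0]]'; python3 look.py 6
```

```text
t: 5.65
eef_pos: [547.2, 1.3, 4.4]
tcp_rot: [-1.92, -0.0, -1.602]
ft_force: [1.2, 0.3, 4.9]
opening: 0.717
t: 6.05
eef_pos: [546.6, 1.3, 2.5]
tcp_rot: [-1.92, -0.0, -1.602]
ft_force: [2.6, 0.6, 3.4]
opening: 0.716
t 6.05 target [5.667e+02 5.000e-01 5.990e+01] rows [  0.2 -60.8  -0.8] [-0.04 -0.02  0.01] chute now [ 97.8  41.2 -30.8] F [2.57 0.57 3.35]
```

View pics/s6.png

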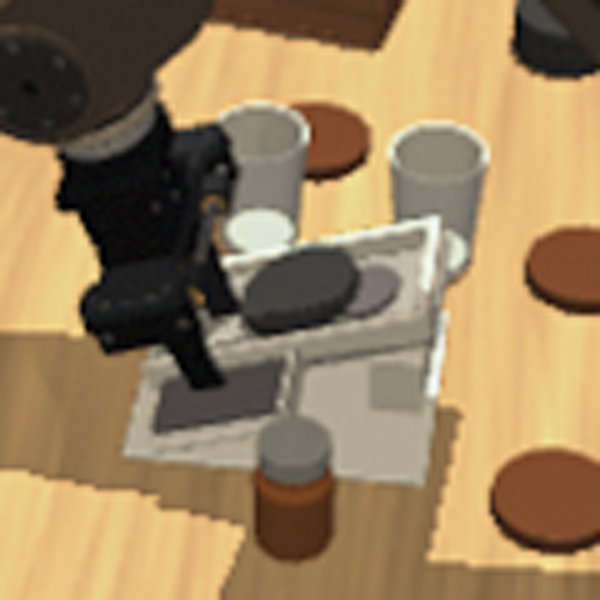

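View pics/wrist6.png

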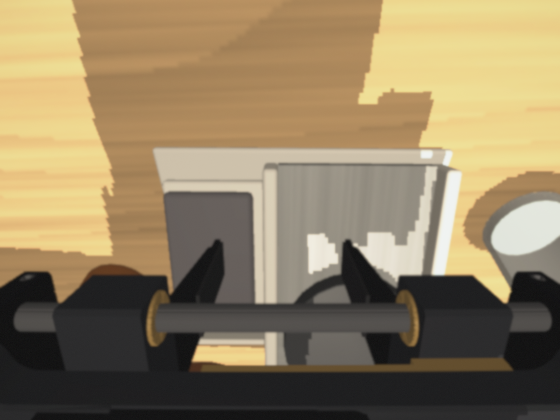

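The coaster has popped out and rests against the catch finger, with the raised plate visible behind it. Next I'll press to the stop, watching for the force to rise past 5 N.

```bash
for k in 1; do python3 -m crank '[[0,1,0,0,0,0],[0,1,0,0,0,0],[0,1,0,0,0,0]]'; python3 -c "
from cell import env
import numpy as np
from h import *
Rc,_=frame(); print(Rc.inv().apply(env.state()['ft_force']).round(2))"; python3 -m crank '[[0,1,0,0,0,0],[0,1,0,0,0,0],[0,1,0,0,0,0]]';python3 -m crank '[[0,0,0,0,0,0]]'; done
```

```text
t: 6.45
eef_pos: [546.6, 1.3, 2.2]
tcp_rot: [-1.919, -0.0, -1.602]
ft_force: [1.9, 0.5, 10.3]
opening: 0.715
[-1.79  0.58 10.29]
t: 6.75
eef_pos: [546.6, 1.3, 2.1]
tcp_rot: [-1.918, -0.0, -1.603]
ft_force: [2.6, -0.8, 12.3]
opening: 0.718
t: 6.85
eef_pos: [546.7, 1.3, 2.5]
tcp_rot: [-1.918, -0.0, -1.603]
ft_force: [1.8, 0.9, 3.9]
opening: 0.717
```

The paddle is at its stop: position stalls and force climbs above 10 N. The zero row relaxed the push, so I'll reapply it and check that it holds.

```bash
python3 -m crank '[[0,1.2,0,0,0,0],[0,1.2,0,0,0,0],[0,1.2,0,0,0,0],[0,1.2,0,0,0,0],[0,1.2,0,0,0,0]]'; python3 look.py 7;  python3 - <<'E'
from h import *
Rc,oc=frame()
from cell import env
s=env.state(); print(s["t"],s["eef_pos"],Rc.inv().apply(s["ft_force"]).round(2),abs(s["qvel"]).max())
for k in "67":
  p,d,W,K,D,T=load("side"+k); g=p.max(2)
  C=Rc.inv().apply(W.reshape(-1,3)-oc).reshape(W.shape)
  m=(g<95)&(abs(C[...,1])<50)&(C[...,0]>-50)&(C[...,0]<88)&(abs(C[...,2]-14)<14)
  q=C[m]; print(len(q),q.mean(0).round(1),np.percentile(q[:,0],[2,98]).round(1))
E
```

```text
t: 7.35
eef_pos: [546.7, 1.3, 2.1]
tcp_rot: [-1.917, 0.0, -1.603]
ft_force: [2.8, -0.5, 12.4]
opening: 0.718
t 7.35 target [5.667e+02 5.000e-01 5.990e+01] rows [  0.2 -61.2  -0.8] [-0.21 -0.02 -0.01] chute now [ 98.   41.2 -31.2] F [ 2.82 -0.46 12.39]
7.45 [546.65330564   1.34362551   2.10612762] [-1.48  0.16 11.23] 0.0015045246419606595
320 [39.1  6.8 14.8] [-0.  83.1]
326 [38.2  7.4 14.9] [-1.  82.4]
```

View pics/s7.png

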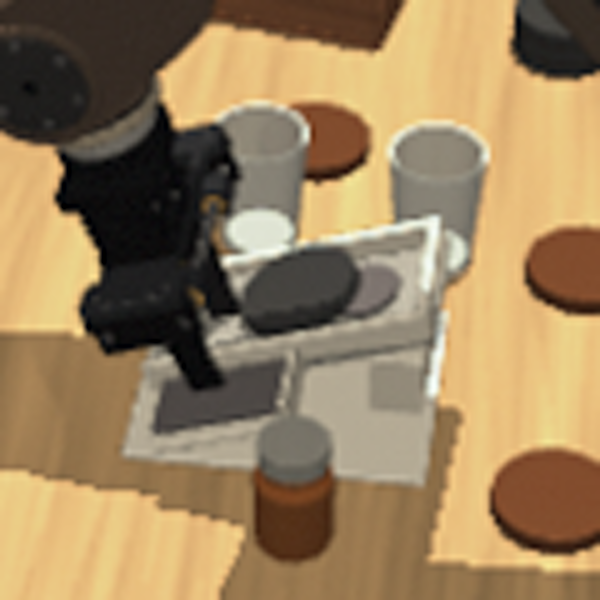

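```bash
python3 - <<'E'
from h import *
Rc,oc=frame()
p,d,W,K,D,T=load("side7")
cv2.imwrite("pics/s7b.png",cv2.resize(p[180:215,240:300],None,fx=13,fy=13,interpolation=cv2.INTER_NEAREST))
def toch(uv,z):
    r,o=raysf(uv,K,D,T); r=Rc.inv().apply(r); o=Rc.inv().apply(o-oc); return o+r*((z-o[2])/r[:,2])[:,None]
C=Rc.inv().apply(W.reshape(-1,3)-oc).reshape(W.shape)
# rays: coaster left extreme, right extreme px at mid thickness
for uv in [(258,203),(259,198),(282,193),(281,191),(270,190),(257,201)]: print(uv,toch([uv],14).round(1),C[uv[1],uv[0]].round(1),p[uv[1],uv[0]])
for v in range(190,206,2): print(v,[int(x) for x in p[v,248:290].max(1)])
E
```

```text
(258, 203) [[78.6 20.4 14. ]] [85.1  5.8  2.6] [76 85 88]
(259, 198) [[78.9 -5.5 14. ]] [77.7 -2.7 16.1] [59 62 64]
(282, 193) [[-3.4 -8.4 14. ]] [  2.6 -24.4   1.8] [134 145 154]
(281, 191) [[  1.6 -20.4  14. ]] [ 11.  -45.7  -5.1] [116 132 139]
(270, 190) [[ 43.4 -37.8  14. ]] [ 42.4 -35.4  15.8] [56 58 59]
(257, 201) [[84.   8.7 14. ]] [85.2  6.  11.9] [29 30 32]
190 [17, 47, 66, 48, 5, 62, 118, 135, 124, 125, 162, 211, 234, 243, 245, 247, 248, 235, 194, 154, 110, 96, 59, 62, 63, 63, 64, 64, 64, 67, 80, 105, 134, 148, 146, 144, 143, 142, 136, 133, 127, 146]
192 [48, 62, 37, 29, 16, 31, 175, 244, 215, 196, 194, 194, 183, 160, 136, 102, 67, 60, 64, 67, 69, 69, 68, 70, 69, 69, 69, 69, 70, 69, 69, 66, 92, 152, 173, 161, 176, 175, 179, 191, 198, 195]
194 [31, 29, 25, 21, 21, 16, 22, 98, 150, 140, 134, 153, 160, 104, 69, 66, 68, 68, 68, 69, 70, 70, 69, 69, 70, 69, 69, 69, 70, 70, 70, 71, 56, 64, 110, 126, 123, 124, 122, 124, 133, 166]
196 [29, 28, 24, 19, 22, 18, 14, 65, 152, 203, 186, 134, 71, 65, 67, 69, 70, 68, 69, 70, 70, 70, 69, 69, 70, 69, 69, 69, 69, 70, 70, 63, 44, 57, 102, 128, 126, 125, 125, 125, 123, 123]
198 [81, 88, 45, 17, 19, 24, 19, 14, 77, 135, 122, 64, 66, 69, 70, 68, 69, 70, 69, 70, 70, 70, 69, 69, 70, 70, 70, 70, 71, 69, 62, 47, 43, 85, 124, 127, 126, 125, 126, 123, 105, 135]
200 [32, 84, 96, 20, 19, 23, 22, 22, 11, 45, 75, 69, 68, 70, 71, 71, 70, 69, 70, 70, 71, 71, 71, 72, 71, 64, 52, 55, 48, 38, 42, 46, 89, 125, 127, 127, 128, 121, 97, 81, 128, 183]
202 [10, 43, 85, 88, 15, 17, 15, 13, 13, 33, 62, 70, 71, 71, 64, 52, 54, 51, 53, 55, 50, 42, 41, 41, 42, 42, 38, 37, 33, 31, 49, 77, 93, 90, 87, 88, 86, 95, 137, 174, 176, 186]
204 [19, 20, 69, 106, 107, 103, 113, 151, 189, 179, 100, 48, 34, 41, 42, 42, 44, 44, 42, 43, 40, 36, 37, 36, 31, 29, 26, 42, 71, 105, 128, 142, 166, 171, 164, 176, 190, 195, 186, 169, 160, 158]
```

View pics/s7b.png

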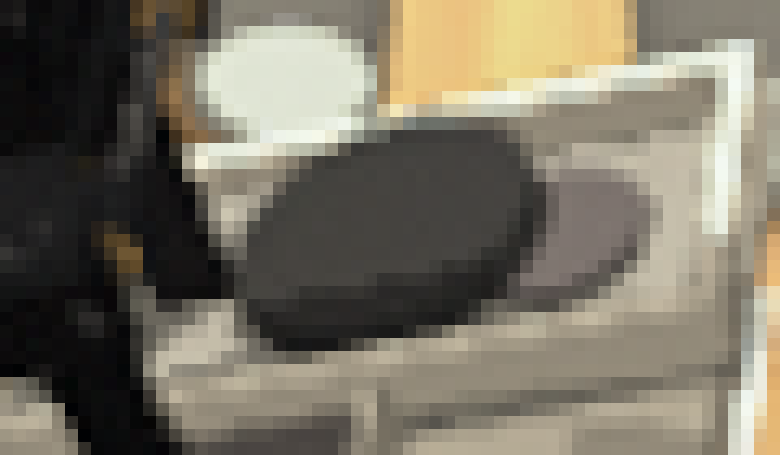

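```bash
python3 -c "
from cell import env,job
s=env.state(); print(s['t'],s['ft_force'],s['eef_pos'],s['opening'])
print(job.job_done())"
```

```text
7.45 [ 2.46078925  0.08637627 11.05941621] [546.65330564   1.34362551   2.10612762] 0.7114382784387104
the job is handed in; nothing more can be done
None
```

I pressed the paddle to its stop with one finger while the other stood in the chute. The coaster popped out and slid down against that finger. The job was handed in at 7.45 s and no verdict is reported.

**Paddle:** The tool stopped moving at the bottom of the press, and it was holding there with about 11 N. The spring alone needs 5 N, so the paddle should be fully down. That is inferred from force and position, since the joint itself can't be read.

**Coaster:** In the last side picture it lies flat on the chute against the catch finger, with its centre about 42 mm down the slope (limit 112 mm). It had not moved since the picture before. The push of the coaster on the finger could not be measured on its own, because the friction and load on the paddle finger mask it.

**Bystanders:** The jar, both tumblers and the look-alike coasters stood where they were in that view. The arm kept clear of the dish, spoon and caddy, which I did not re-measure.

**Disagreements:**
- **Fingertips:** With the gripper partly open, the visible fingertips were roughly 35 mm behind the reported TCP, so I found the contact height by force instead.
- **Camera fits:** The top and wrist cameras placed the dispenser 2–3 mm apart, and I used a value in between.

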